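Pack the filter cartridges down the housing tube

ROBOT

A 7-joint arm with a two-finger parallel gripper is mounted at the origin on the work surface; the furniture and walls round the work are solid. World frame = base frame: x ahead of the robot, y to its left, z up, the work surface at z = 0. Lengths are in m, angles in rad, forces in N, time in s.
With the tool pointing down it reaches from about 0.425 to 0.875 m from the base axis. Payload 4.7 kg.
Tool frame: the origin (TCP) lies at the very end of the fingers, on their centre line; the grasp point (between the pads) lies 19 mm behind it; z points along the fingers, y is the line along which they close (so a half turn about z gives the same grasp; the last joint's range is limited). The gripper opens to 87 mm and grips with 3 to 60 N. Pads are 19 mm wide; open, the fingers measure 117 mm over their backs; the gripper's body (75 mm by 190 mm) begins 51 mm behind the grasp point.
Start: joints at [1.308, 0.321, -0.07, 1.45, 0.023, 1.371, -0.057], TCP at [0.178, -0.625, 0.223] pointing down, gripper open.
Joint ranges: [-2.86, 2.86], [-0.3, 2.09], [-1.38, 1.24], [0.06, 2.45], [-1.56, 4.7], [0.09, 2.05], [-2.69, 2.69]. Speed limits (rad/s): [2.57, 2.57, 3.14, 3.14, 3.14, 3.14, 3.14].

INTERFACE

Orientations are given as a 3x3 rotation matrix whose columns are the frame's x, y, z axes.
In Python, from cell import * gives the robot as it stands. The module is installed in compiled form; this text tells all that it offers.
- The arm moves only by the shell command python3 -m creep 'ROWS'. ROWS is JSON, a list that holds one entry, the list of rows, each a list of 7 numbers: the closure in counts, from 0 (fully open) to 255 (shut), then the shift along the tool's x, y, z in m, then the turn, a rotation vector about the tool's x, y, z in rad. A call has exactly 8 rows; each row is the pose to reach, as a shift and turn from the pose commanded when the call began, along the tool's axes at that moment; what a row does not reach only later rows make up. A row lasts 1/12 s, in which the tool goes at most 41.7 mm and 7.16 degrees, less where a joint would pass 70% of its speed; a pose out of reach is approached as far as the arm can. A call with a gripper value outside its range is refused whole. The fingers move at their own pace and stop on an object; the grip force is fixed at half the most. Time passes only in rows, so rows that repeat a pose let the fingers close, or fill a call up. It gives the time, the measured TCP pose, the force, the opening and the grip force at its end, in the units of the state.
- state(): the state, without advancing time (a new reading comes with each control period).
- grab_frame(name): name is "scene" or "top" or "wrist"; returns a dict with "img" (400x640x3 uint8, blue, green, red), "z_map" (400x640 float32, m along the optical axis (not along the pixel's ray), 0 where there is no reading), "camera_matrix" (3x3 intrinsics, pixels), "T" (4x4, takes a point from camera to world coordinates). Camera axes: x right, y down, z forward; pixel columns grow to the right and rows downward; lengths in m; the calibration is good to about 2 mm. A picture is of the moment at which its call begins.
- hand_in(): hands the job in; it is judged then, once.
The state is a dict: "t": time; "joints": joint angles; "joint_velocities": joint speeds; "joint_efforts": joint torques, N m; "eef_pos": TCP position; "ee_rot": TCP orientation; "ft_force": force on the tool from outside, world axes, zero at the start; "ft_torque": the same for the moment, N m; "width": opening from 0.0 (shut) to 1.0 (fully open); "finger_force": force on a finger pad.
Only numpy, scipy, OpenCV 4.12 (cv2) and the standard library are available. Lean on these libraries where they do the work, as an engineer would, in place of code of your own. Each camera call takes 0.05 s, during which the arm holds its last target. There are 200 camera calls.

TASK

The two filter cartridges are stuck part-way down the clear tube of the filter housing on their rubber rings. Stand the packing rod foot down in the mouth of the tube and let go of it; then take it again by its wooden handle and press both cartridges straight down until the stack bottoms out firmly. Lift the rod out and leave it standing on its foot on the bench clear of the tube, without disturbing the screw cap and the dropper bottle near it.

Things in the scene. Friction and masses are not known exactly. Their poses are not given: they have to be found in the camera images.
- column: Filter housing, fixed, cap off: aluminium base 92 mm across, clear tube 44 mm wide with three tie rods, flange 80 mm across 139 to 148 mm high (nuts to 153), black flared collar 57 mm across, rim 168 mm high. Bore upright, 38 mm wide, seat 30 mm above the bench. A brass hose tail reaches 75 mm from the axis on its +y side, low down. Origin: centre of the underside, z up.
- tube_mouth (a point): centre of the mouth of the tube, level with the collar's rim, 168 mm above the bench; the mouth is 48 mm wide and narrows over its top 12 mm to the 38 mm bore
- upper_cartridge (a joint): How far the upper cartridge (white cylinder with a dark mesh band and two rubber rings, 34 mm high, 36 mm wide) is pushed down, m: its top is 0.030 + value under the mouth; 0.040 when the stack is home. Starts at 0 to 0.012. Its rings drag with about 4.5 N; it stays where it is left.
- lower_cartridge (a joint): The same for the lower cartridge (same size): 0.022 on the seat, starts at 0.002 to 0.014, with a gap between the two. It drags with about 4.5 N too and is pushed by the upper one, so the last part takes about 9 N until the stack stops dead.
- rod: Packing rod, 150 mm, 0.2 kg: steel foot disc 32 mm across (13 mm thick, cone to 20 mm), steel shaft 16 mm thick from 20 to 96 mm above the foot's face, six-sided wooden handle 32 mm across flats from 101 to 150 mm. Starts lying on the bench, axis 16 mm up. x runs from foot to handle (up when it stands), z up as it lies. Origin half-way along, 16 mm below the axis as it lies.
- rod_mid (a point): point on the rod's axis in the middle of the bare shaft, 60 mm from the foot's face, near the centre of mass; axes as the rod's. The bench where the rod lay at first stays free to stand it on.
- rod_foot (a point): centre of the rod's flat foot face
- rod_handle (a point): centre of the wooden handle on the rod's axis, 125 mm from the foot's face and 25 mm from the handle's end
- cap: the housing's black ribbed screw cap, 72 mm across and 24 mm high, lying open side up near the housing: a bystander. Origin: centre of its underside
- bottle: dropper bottle with a black teat, 39 mm across, 102 mm high, standing near the housing: a bystander. Origin: centre of its underside

How it is judged:
By the outcome, as a careful person would: the job done as asked, in the order asked, and still so for the second after the job is handed in, with the robot touching nothing.
It also fails if it takes over 58 s, if anything falls off the work surface, if the arm or the gripper's body presses on something with over 40 N, if the wrist force passes 120 N, or if a joint passes its speed limit or range.

## Working session

There is one attempt and no reset: what is moved stays moved. The work goes in short steps, Python scripts to look and compute and a shell command to move; the robot and the scene stay as the last step left them, time stands still between calls to the robot, and variables do not carry over. Pictures are saved under pics/ and viewed, at most 10 in all, crops included, and the job is handed in when it is done.

```bash
mkdir -p pics
python3 - <<'E'
from cell import *
import cv2,numpy as np
s=state();print(s['t'],s['eef_pos'],np.round(s['ee_rot'],3),s['ft_force'],s['width'])
for n in("scene","top"):
    f=grab_frame(n);cv2.imwrite(f'pics/{n}0.png',f['img']);np.savez(f'{n}0.npz',**f);print(n,f['camera_matrix'],np.round(f['T'],3))
E
```

```text
0.0 [ 0.17738197 -0.62474831  0.22147066] [[ 0.962  0.273 -0.001]
 [ 0.273 -0.962  0.002]
 [-0.    -0.002 -1.   ]] [ 0.04513437  0.99363958 -0.17571527] 0.9991431814256817
scene [[499.05059127   0.         320.89028728]
 [  0.         499.05059127 194.49378453]
 [  0.           0.           1.        ]] [[-0.634 -0.435  0.64  -0.49 ]
 [-0.773  0.381 -0.507  0.699]
 [-0.024 -0.816 -0.578  1.007]
 [ 0.     0.     0.     1.   ]]
top [[486.43779969   0.         312.97456489]
 [  0.         486.43779969 210.30285329]
 [  0.           0.           1.        ]] [[-0.018 -0.977  0.214  0.218]
 [-1.     0.017 -0.007 -0.065]
 [ 0.003 -0.214 -0.977  1.23 ]
 [ 0.     0.     0.     1.   ]]
```

View pics/top0.png

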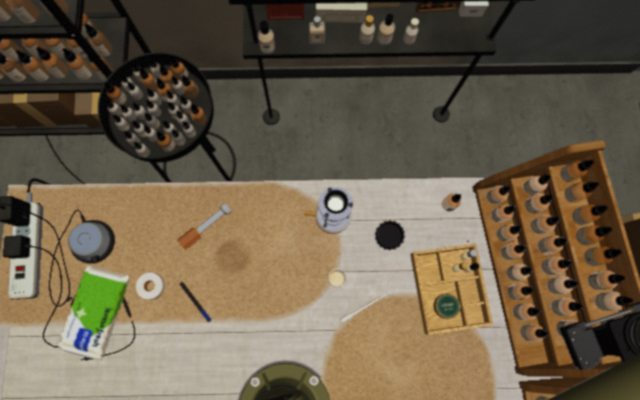

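View pics/scene0.png

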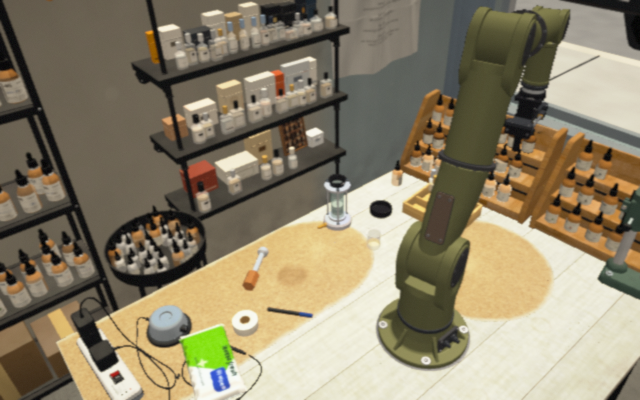

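The top view shows the rod with its foot at about (226,209) and handle at (188,238), the housing at (335,208), the cap at (390,235) and the dropper bottle at (452,201). The scene view confirms this. Next I'll measure them.

```bash
cat > h.py <<'E'
import numpy as np,cv2
def ray(f,u,v,z):
    K=f['camera_matrix'];T=f['T'];d=T[:3,:3]@np.linalg.solve(K,[u,v,1.]);o=T[:3,3];return o+d*(z-o[2])/d[2]
def pts(f):
    K=f['camera_matrix'];T=f['T'];v,u=np.mgrid[:400,:640];Z=f['z_map']
    P=np.stack([(u-K[0,2])/K[0,0]*Z,(v-K[1,2])/K[1,1]*Z,Z],-1);return P@T[:3,:3].T+T[:3,3]
E
python3 - <<'E'
from h import *
for n,box,cb in(("top",(170,195,240,255),(305,175,365,245)),("scene",(238,240,275,295),(318,165,358,232))):
    f=dict(np.load(n+'0.npz'));P=pts(f);hsv=cv2.cvtColor(f['img'],cv2.COLOR_BGR2HSV)
    x0,y0,x1,y1=box
    sub=P[y0:y1,x0:x1];m=(sub[...,2]>0.012)&(sub[...,2]<0.06)
    q=sub[m];print(n,'rod n',len(q),'z',np.percentile(q[:,2],[5,50,95]))
    c=q[:,:2].mean(0);u=np.linalg.svd(q[:,:2]-c)[2][0]
    if u[0]>0:u=-u
    t=(q[:,:2]-c)@u;w=(q[:,:2]-c)@np.array([-u[1],u[0]])
    print('c',c,'u(foot->handle)',u,'t',t.min(),t.max());
    for a in np.arange(t.min(),t.max(),.012):
        k=(t>=a)&(t<a+.012)
        if k.any():print(round(a,3),np.round([w[k].min(),w[k].max(),q[k,2].max()],3))
    x0,y0,x1,y1=cb;s=P[y0:y1,x0:x1].reshape(-1,3);g=hsv[y0:y1,x0:x1].reshape(-1,3)
    for lo,hi in((.155,.18),(.135,.15)):
        k=(s[:,2]>lo)&(s[:,2]<hi);print('col',lo,k.sum(),s[k].min(0),s[k].max(0),np.median(s[k],0))
    z=s[:,2];print(np.histogram(z,bins=np.arange(-.01,.2,.01)))
    if n=="top":
        print('bottle',ray(f,452,201,.05),'cap',ray(f,390,235,.02), 'jar',ray(f,337,279,.03))
    im=f['img'][cb[1]-10:cb[3]+10,cb[0]-10:cb[2]+10];im=cv2.resize(im,None,fx=6,fy=6,interpolation=cv2.INTER_CUBIC);im=im[:560];cv2.imwrite(f'pics/col_{n}.png',im)
E
```

```text
top rod n 578 z [0.0168861  0.02486567 0.03332499]
c [0.44136163 0.20727527] u(foot->handle) [-0.64794597  0.7616863 ] t -0.08396863521171923 0.066304251355915
-0.084 [-0.017  0.014  0.036]
-0.072 [-0.013  0.013  0.035]
-0.06 [-0.008  0.006  0.028]
-0.048 [-0.009  0.006  0.029]
-0.036 [-0.009  0.006  0.026]
-0.024 [-0.009  0.006  0.027]
-0.012 [-0.008  0.005  0.029]
0.0 [-0.009  0.006  0.028]
0.012 [-0.019  0.015  0.037]
0.024 [-0.021  0.015  0.035]
0.036 [-0.021  0.015  0.036]
0.048 [-0.018  0.014  0.035]
0.06 [-0.021  0.015  0.039]
col 0.155 261 [ 0.44302447 -0.15979389  0.15502252] [ 0.50005675 -0.09608252  0.17191783] [ 0.47477868 -0.12524815  0.16515677]
col 0.135 453 [ 0.43156002 -0.16294801  0.13501152] [ 0.51024099 -0.08506535  0.1499936 ] [ 0.46455829 -0.12307458  0.14669218]
(array([1546,  933,  281,  147,   24,    8,    2,    3,    2,    2,    3,
          2,    2,   21,  161,  408,  129,  206,    6,    0]), array([-0.01,  0.  ,  0.01,  0.02,  0.03,  0.04,  0.05,  0.06,  0.07,
        0.08,  0.09,  0.1 ,  0.11,  0.12,  0.13,  0.14,  0.15,  0.16,
        0.17,  0.18,  0.19]
[... 519 characters left out ...]
0.005  0.028]
0.004 [-0.011  0.014  0.035]
0.016 [-0.02   0.015  0.037]
0.028 [-0.019  0.015  0.038]
0.04 [-0.021  0.015  0.037]
0.052 [-0.019  0.016  0.039]
col 0.155 179 [ 0.44142442 -0.16222654  0.15504802] [ 0.50621671 -0.08463657  0.17458803] [ 0.47232386 -0.12639068  0.16440687]
col 0.135 120 [ 0.43211471 -0.1588141   0.13781613] [ 0.51225898 -0.08601022  0.14994374] [ 0.45324554 -0.11227602  0.14719193]
(array([134, 540, 142, 171,  70,  45,  46,  43,  47,  42,  51,  46,  43,
        24,   5, 118, 158, 110,  18,   0]), array([-0.01,  0.  ,  0.01,  0.02,  0.03,  0.04,  0.05,  0.06,  0.07,
        0.08,  0.09,  0.1 ,  0.11,  0.12,  0.13,  0.14,  0.15,  0.16,
        0.17,  0.18,  0.19]))
```

```bash
cat >> h.py <<'E'
from scipy.spatial.transform import Rotation as Ro
def frame(beta,az):  # tool x at azimuth az when down, tilted beta about tool y (deg)
    a=np.radians(az);c,s=np.cos(a),np.sin(a)
    return np.array([[c,s,0],[s,-c,0],[0,0,-1.]])@Ro.from_euler('y',beta,degrees=True).as_matrix()
def rel(p,R,p2,R2):
    R=np.array(R);print('shift',np.round(R.T@(np.array(p2)-p),4),'rot',np.round(Ro.from_matrix(R.T@R2).as_rotvec(),4))
E
python3 - <<'E'
from h import *
from cell import *
s=state();p,R=s['eef_pos'],s['ee_rot']
v=np.array([.52,-.22,.36]);R1=frame(0,72)
rel(p,R,v,R1)
u=np.array([-.647,.763,0]);
R2=frame(0,130.3);rel(v,R1,[.458,.188,.22],R2)
E
```

```text
shift [ 0.4401 -0.296  -0.138 ] rot [-1.600e-03 -7.000e-04 -9.798e-01]
shift [ 0.3689 -0.185   0.14  ] rot [ 0.      0.     -1.0175]
```

```bash
python3 -m creep '[[[0,0.02,-0.01,-0.03,0,0,0],[0,0.05,-0.03,-0.06,0,0,0],[0,0.08,-0.05,-0.09,0,0,0],[0,0.11,-0.07,-0.11,0,0,0],[0,0.14,-0.09,-0.125,0,0,0],[0,0.17,-0.11,-0.138,0,0,0],[0,0.195,-0.13,-0.138,0,0,0],[0,0.22,-0.148,-0.138,0,0,0]]]'
python3 -m creep '[[[0,0.03,-0.02,0,0,0,-0.12],[0,0.06,-0.04,0,0,0,-0.24],[0,0.09,-0.06,0,0,0,-0.36],[0,0.12,-0.08,0,0,0,-0.48],[0,0.15,-0.10,0,0,0,-0.6],[0,0.175,-0.12,0,0,0,-0.72],[0,0.2,-0.135,0,0,0,-0.85],[0,0.22,-0.148,0,0,0,-0.98]]]'
python3 - <<'E'
from h import *
from cell import *
s=state();print(s['t'],s['eef_pos'],np.round(s['joints'],2))
f=grab_frame('wrist');np.savez('w1.npz',**f);cv2.imwrite('pics/w1.png',f['img']);print(np.round(f['T'],3),f['camera_matrix'][0,0])
E
```

```text
t: 0.77
eef_pos: [0.3508, -0.4205, 0.362]
ee_rot: [[0.961, 0.275, 0.002], [0.275, -0.961, -0.001], [0.001, 0.002, -1.0]]
ft_force: [0.2, -0.4, -0.0]
width: 0.995
finger_force: 0.0
t: 1.43
eef_pos: [0.5212, -0.2176, 0.3603]
ee_rot: [[0.31, 0.951, -0.0], [0.951, -0.31, 0.001], [0.001, -0.0, -1.0]]
ft_force: [0.0, 0.2, 0.7]
width: 1.001
finger_force: 0.0
1.4333 [ 0.52119354 -0.21759984  0.36025309] [ 0.79  0.14 -0.5   1.42  0.07  1.6  -0.02]
[[ 0.951 -0.297 -0.09   0.546]
 [-0.31  -0.91  -0.275 -0.141]
 [-0.     0.289 -0.957  0.521]
 [ 0.     0.     0.     1.   ]] 296.96104680743383
```

View pics/w1.png

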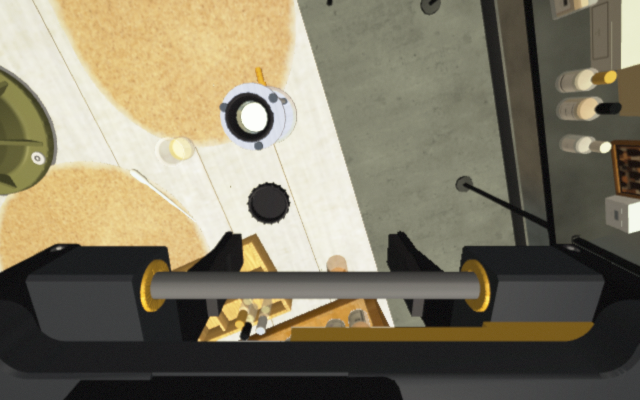

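The wrist view shows the black collar ring centred near (249,118), with the white cartridge inside it.

```bash
python3 - <<'E'
from h import *
f=dict(np.load('w1.npz'));g=cv2.cvtColor(f['img'],cv2.COLOR_BGR2GRAY)
m=np.zeros_like(g);m[80:158,210:290]=(g[80:158,210:290]<70)
c=max(cv2.findContours(m,cv2.RETR_EXTERNAL,cv2.CHAIN_APPROX_NONE)[0],key=cv2.contourArea)
e=cv2.fitEllipse(cv2.convexHull(c));print(e,ray(f,*e[0],.165))
P=pts(f)[80:158,210:290].reshape(-1,3)
k=(P[:,2]>.16)&(P[:,2]<.175);print(k.sum(),P[k].min(0),P[k].max(0))
w=pts(f)[117,253];print('cart',w)
E
python3 -m creep '[[[0,0.03,-0.01,0,0,0,0],[0,0.06,-0.03,0,0,0,0],[0,0.09,-0.045,0,0,0,0],[0,0.12,-0.06,0,0,0,0],[0,0.15,-0.075,0,0,0,0],[0,0.175,-0.085,0,0,0,0],[0,0.19,-0.095,0,0,0,0],[0,0.2,-0.1,0,0,0,0]]]'
python3 -m creep '[[[0,0.02,-0.01,0.02,0,0,-0.12],[0,0.04,-0.02,0.04,0,0,-0.24],[0,0.065,-0.03,0.06,0,0,-0.36],[0,0.09,-0.045,0.08,0,0,-0.48],[0,0.115,-0.055,0.1,0,0,-0.6],[0,0.14,-0.07,0.12,0,0,-0.72],[0,0.16,-0.08,0.135,0,0,-0.84],[0,0.169,-0.085,0.14,0,0,-0.96]]]'
python3 - <<'E'
from h import *
from cell import *
s=state();print(s['t'],s['eef_pos'],np.round(s['joints'],2))
f=grab_frame('wrist');np.savez('w2.npz',**f);cv2.imwrite('pics/w2.png',f['img'])
E
```

```text
((248.5443878173828, 116.7550048828125), (45.367671966552734, 49.243980407714844), 137.52084350585938) [ 0.47039364 -0.12468063  0.165     ]
870 [ 0.44274286 -0.15362432  0.16001949] [ 0.49800204 -0.09807645  0.16882496]
cart [ 0.46890397 -0.12527252  0.13322577]
t: 2.15
eef_pos: [0.488, 0.0039, 0.3606]
ee_rot: [[0.316, 0.949, -0.0], [0.949, -0.316, -0.0], [-0.0, -0.0, -1.0]]
ft_force: [0.5, -0.1, 0.4]
width: 1.0
finger_force: 0.0
t: 2.82
eef_pos: [0.4599, 0.1907, 0.218]
ee_rot: [[-0.601, 0.799, -0.004], [0.799, 0.601, 0.0], [0.002, -0.003, -1.0]]
ft_force: [-1.3, 0.3, -0.0]
width: 1.005
finger_force: 0.0
2.8167 [0.45986972 0.19067008 0.21799022] [ 0.42  0.05 -0.87  1.8   0.03  1.32  0.18]
```

View pics/w2.png

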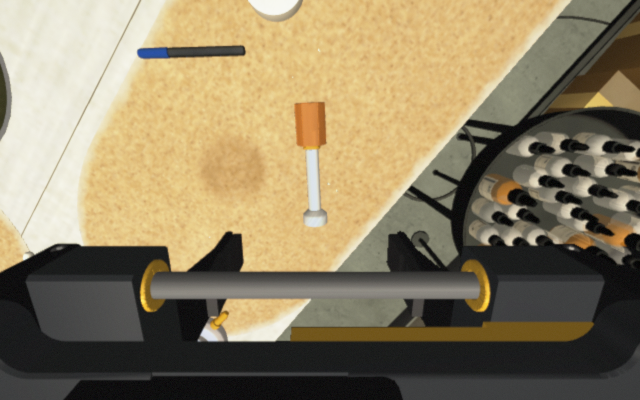

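The rod lies along the view's vertical: handle end at (310,102), foot at (315,222).

Run:
```python
from h import *
from cell import *
f=dict(np.load('w2.npz'));Pm=pts(f);P=Pm[95:232,285:340]
q=P[(P[...,2]>.012)&(P[...,2]<.05)];c=q[:,:2].mean(0);u=np.linalg.svd(q[:,:2]-c)[2][0]
if u[0]>0:u=-u
t=(q[:,:2]-c)@u;n=np.array([-u[1],u[0]]);w=(q[:,:2]-c)@n
wm=(w.min()+w.max())/2
sh=(t>-.04)&(t<-.01);wm2=(w[sh].min()+w[sh].max())/2
print(len(q),t.min(),t.max(),'wm',wm,wm2,'az',np.degrees(np.arctan2(u[1],u[0])),'zmax',q[:,2].max())
mid=c+u*(t.max()-.09)+n*(wm+wm2)/2;print('mid',mid,'from foot',c+u*(t.min()+.06)+n*wm)
az=np.degrees(np.arctan2(u[1],u[0]));R=frame(-30,az)
s=state();p=np.array([*mid,.016])
for d,l in((-.08,'above'),(.010,'grasp')):rel(s['eef_pos'],s['ee_rot'],p+R[:,2]*d,R);print(p+R[:,2]*d)
```

```text
2511 -0.0873732488132455 0.06226887878785854 wm 0.0003266574200525875 0.0001316315375768434 az 129.55366046181152 zmax 0.03352220309052972
mid [0.45837206 0.18812119] from foot [0.45806898 0.18833503]
shift [ 0.0375 -0.0042  0.1329] rot [-0.0128 -0.5268 -0.0373]
[0.43290004 0.21896233 0.08528203]
shift [-0.0077 -0.0023  0.2107] rot [-0.0128 -0.5268 -0.0373]
[0.46155606 0.18426605 0.00733975]
```

```bash
python3 -m creep '[[[0,0.005,0,0.02,0,-0.08,0],[0,0.01,-0.001,0.04,0,-0.16,-0.01],[0,0.015,-0.002,0.06,-0.003,-0.24,-0.015],[0,0.02,-0.003,0.08,-0.006,-0.32,-0.02],[0,0.03,-0.004,0.1,-0.01,-0.4,-0.03],[0,0.0375,-0.0042,0.12,-0.0128,-0.48,-0.0373],[0,0.0375,-0.0042,0.1329,-0.0128,-0.5268,-0.0373],[0,0.0375,-0.0042,0.1329,-0.0128,-0.5268,-0.0373]]]'
python3 - <<'E'
from h import *
from cell import *
s=state();print(s['t'],s['eef_pos'],np.round(s['joints'],2))
R=frame(-30,129.6);rel(s['eef_pos'],s['ee_rot'],np.array([.4583,.1882,.016])+.009*R[:,2],R)
E
```

```text
t: 3.53
eef_pos: [0.4336, 0.216, 0.0839]
ee_rot: [[-0.543, 0.78, 0.312], [0.673, 0.626, -0.393], [-0.502, -0.003, -0.865]]
ft_force: [-0.8, -0.4, 0.0]
width: 1.005
finger_force: 0.0
3.5333 [0.43358566 0.21601402 0.0838683 ] [-0.01  0.28 -0.97  2.04  0.78  1.25 -0.68]
shift [0.0019 0.0022 0.0863] rot [-0.0101  0.002  -0.0106]
```

```bash
python3 -m creep '[[[0,0.001,0.001,0.02,-0.01,0.002,-0.01],[0,0.0015,0.002,0.04,-0.01,0.002,-0.01],[0,0.002,0.002,0.06,-0.01,0.002,-0.01],[0,0.002,0.002,0.075,-0.01,0.002,-0.01],[0,0.002,0.002,0.086,-0.01,0.002,-0.01],[0,0.002,0.002,0.086,-0.01,0.002,-0.01],[255,0.002,0.002,0.086,-0.01,0.002,-0.01],[255,0.002,0.002,0.086,-0.01,0.002,-0.01]]]'
python3 -m creep '[[[255,0,0,0,0,0,0],[255,0,0,0,0,0,0],[255,0,0,0,0,0,0],[255,0,0,0,0,0,0],[255,0,0,0,0,0,0],[255,0,0,0,0,0,0],[255,0,0,0,0,0,0],[255,0,0,0,0,0,0]]]'
python3 - <<'E'
from h import *
from cell import *
s=state();R=np.array(s['ee_rot']);print('up in tool',R.T@[0,0,1], np.round(s['joints'],2))
E
```

```text
t: 4.2
eef_pos: [0.4649, 0.1854, 0.0134]
ee_rot: [[-0.546, 0.773, 0.324], [0.671, 0.635, -0.383], [-0.501, 0.008, -0.865]]
ft_force: [0.0, -0.2, -0.6]
width: 0.921
finger_force: 0.0
t: 4.87
eef_pos: [0.464, 0.1851, 0.0122]
ee_rot: [[-0.548, 0.772, 0.323], [0.67, 0.636, -0.384], [-0.501, 0.006, -0.865]]
ft_force: [0.1, -0.1, 0.2]
width: 0.328
finger_force: 0.0
up in tool [-0.5011962   0.00605878 -0.86531246] [-0.02  0.4  -0.88  2.09  0.94  1.13 -0.76]
```

```bash
python3 -m creep '[[[120,-0.001,0,0.003,0,0,0],[120,-0.001,0,0.006,0,0,0],[120,-0.001,0,0.006,0,0,0],[120,-0.001,0,0.006,0,0,0],[255,-0.001,0,0.006,0,0,0],[255,-0.001,0,0.006,0,0,0],[255,-0.001,0,0.006,0,0,0],[255,-0.001,0,0.006,0,0,0]]]'
python3 -m creep '[[[255,0,0,0,0,0,0],[255,0,0,0,0,0,0],[255,0,0,0,0,0,0],[255,0,0,0,0,0,0],[255,0,0,0,0,0,0],[255,0,0,0,0,0,0],[255,0,0,0,0,0,0],[255,0,0,0,0,0,0]]]'
```

```text
t: 5.53
eef_pos: [0.4666, 0.1821, 0.0076]
ee_rot: [[-0.547, 0.772, 0.323], [0.67, 0.636, -0.384], [-0.501, 0.006, -0.865]]
ft_force: [-0.4, 0.6, 0.0]
width: 0.311
finger_force: 0.0
t: 6.2
eef_pos: [0.4664, 0.1818, 0.0076]
ee_rot: [[-0.547, 0.772, 0.322], [0.67, 0.635, -0.384], [-0.501, 0.006, -0.865]]
ft_force: [-2.1, -2.3, 2.0]
width: 0.176
finger_force: 30.0
```

```bash
python3 -m creep '[[[255,-0.01,0,-0.017,0,0,0],[255,-0.025,0,-0.043,0,0,0],[255,-0.043,0,-0.073,0,0,0],[255,-0.06,0,-0.104,0,0,0],[255,-0.078,0,-0.134,0,0,0],[255,-0.095,0,-0.164,0,0,0],[255,-0.11,0,-0.19,0,0,0],[255,-0.12,0,-0.208,0,0,0]]]'
python3 -m creep '[[[255,0,0,0,0,0.08,0],[255,0,0,0,0,0.18,0],[255,0,0,0,0,0.29,0],[255,0,0,0,0,0.4,0],[255,0,0,0,0,0.51,0],[255,0,0,0,0,0.62,0],[255,0,0,0,0,0.71,0],[255,0,0,0,0,0.78,0]]]'
python3 - <<'E'
from h import *
from cell import *
s=state();R=np.array(s['ee_rot']);print(np.round(s['joints'],2))
E
```

```text
t: 6.87
eef_pos: [0.4658, 0.1825, 0.2508]
ee_rot: [[-0.546, 0.771, 0.327], [0.67, 0.636, -0.382], [-0.502, 0.01, -0.865]]
ft_force: [1.0, 1.3, -1.6]
width: 0.173
finger_force: 30.0
t: 7.53
eef_pos: [0.4664, 0.1797, 0.2474]
ee_rot: [[-0.614, 0.774, -0.156], [0.747, 0.633, 0.201], [0.255, 0.007, -0.967]]
ft_force: [-0.6, 0.1, -2.0]
width: 0.172
finger_force: 30.0
[ 0.43  0.12 -0.72  1.7  -0.16  1.45  0.42]
```

```bash
python3 -m creep '[[[255,0,0,0,0,0.08,0],[255,0,0,0,0,0.18,0],[255,0,0,0,0,0.29,0],[255,0,0,0,0,0.4,0],[255,0,0,0,0,0.51,0],[255,0,0,0,0,0.62,0],[255,0,0,0,0,0.72,0],[255,0,0,0,0,0.79,0]]]'
python3 - <<'E'
from h import *
from cell import *
s=state();R=np.array(s['ee_rot']);p=s['eef_pos'];print(np.round(s['joints'],2))
for az in (129.6,95,70):
  Rt=frame(60,az);g=np.array([.4705,-.1255,.285]);rel(p,R,g+Rt[:,2]*.0097,Rt)
E
```

```text
t: 8.2
eef_pos: [0.4663, 0.1794, 0.2453]
ee_rot: [[-0.318, 0.774, -0.547], [0.384, 0.633, 0.672], [0.867, 0.004, -0.499]]
ft_force: [-0.5, 0.0, -2.2]
width: 0.173
finger_force: 30.0
[ 0.56  0.58 -0.68  1.55 -0.51  1.74  0.62]
shift [-0.0841 -0.1895 -0.2175] rot [ 0.0073 -0.0012  0.0003]
shift [-0.0849 -0.1847 -0.2187] rot [-0.5159 -0.0023  0.3018]
shift [-0.0862 -0.1823 -0.221 ] rot [-0.894  -0.0031  0.5196]
```

```bash
python3 -m creep '[[[255,-0.01,-0.01,-0.012,-0.04,0,0.02],[255,-0.022,-0.033,-0.04,-0.1,0,0.058],[255,-0.036,-0.06,-0.073,-0.18,0,0.1],[255,-0.05,-0.09,-0.106,-0.26,0,0.15],[255,-0.06,-0.117,-0.14,-0.34,0,0.2],[255,-0.07,-0.145,-0.172,-0.41,0,0.24],[255,-0.08,-0.17,-0.2,-0.47,0,0.275],[255,-0.085,-0.185,-0.219,-0.516,-0.002,0.302]]]'
python3 -m creep '[[[255,0,0,0,0,0,0],[255,0,0,0,0,0,0],[255,0,0,0,0,0,0],[255,0,0,0,0,0,0],[255,0,0,0,0,0,0],[255,0,0,0,0,0,0],[255,0,0,0,0,0,0],[255,0,0,0,0,0,0]]]'
python3 - <<'E'
from h import *
from cell import *
s=state();print(np.round(s['joints'],2))
for n in('scene','top','wrist'):
    f=grab_frame(n);np.savez(n+'3.npz',**f)
    if n!='wrist':
        P=pts(f);r=P[...,2]; m=(abs(P[...,0]-.47)<.03)&(abs(P[...,1]+.125)<.03)&(r>.21)&(r<.4);print(n,m.sum())
        for a in np.arange(.21,.4,.015):
            k=m&(r>=a)&(r<a+.015)
            if k.sum()>3:print(round(a,3),k.sum(),np.round(P[k].min(0),3),np.round(P[k].max(0),3))
im=cv2.resize(np.load('scene3.npz')['img'][130:260,260:420],None,fx=4,fy=4);cv2.imwrite('pics/s3.png',im)
E
```

```text
t: 8.87
eef_pos: [0.4687, -0.1201, 0.2817]
ee_rot: [[-0.043, 0.997, -0.07], [0.503, 0.082, 0.861], [0.863, 0.001, -0.504]]
ft_force: [0.1, -0.0, -1.9]
width: 0.177
finger_force: 30.0
t: 9.53
eef_pos: [0.4697, -0.1148, 0.2829]
ee_rot: [[-0.049, 0.996, -0.078], [0.499, 0.092, 0.862], [0.865, 0.004, -0.501]]
ft_force: [-0.1, 0.5, -2.7]
width: 0.17
finger_force: 30.0
[ 1.02  0.46 -0.46  1.56 -0.61  1.84  0.68]
scene 592
0.225 17 [ 0.456 -0.129  0.234] [ 0.486 -0.104  0.24 ]
0.24 58 [ 0.453 -0.134  0.24 ] [ 0.485 -0.104  0.255]
0.255 27 [ 0.461 -0.128  0.256] [ 0.478 -0.112  0.27 ]
0.27 34 [ 0.454 -0.13   0.27 ] [ 0.492 -0.112  0.285]
0.285 85 [ 0.452 -0.154  0.285] [ 0.49  -0.106  0.3  ]
0.3 95 [ 0.451 -0.155  0.3  ] [ 0.487 -0.113  0.315]
0.315 42 [ 0.45  -0.153  0.315] [ 0.479 -0.111  0.33 ]
0.33 35 [ 0.454 -0.131  0.332] [ 0.478 -0.104  0.344]
0.345 56 [ 0.452 -0.132  0.345] [ 0.481 -0.104  0.359]
0.36 58 [ 0.453 -0.13   0.36 ] [ 0.478 -0.104  0.375]
0.375 85 [ 0.453 -0.139  0.375] [ 0.489 -0.103  0.387]
top 703
0.225 13 [ 0.455 -0.132  0.232] [ 0.469 -0.105  0.24 ]
0.24 65 [ 0.455 -0.134  0.24 ] [ 0.482 -0.105  0.252]
0.27 13 [ 0.454 -0.141  0.276] [ 0.469 -0.114  0.285]
0.285 76 [ 0.453 -0.151  0.286] [ 0.485 -0.106  0.3  ]
0.3 107 [ 0.451 -0.155  0.3  ] [ 0.492 -0.118  0.315]
0.315 52 [ 0.451 -0.154  0.315] [ 0.497 -0.144  0.322]
0.33 28 [ 0.452 -0.139  0.333] [ 0.471 -0.105  0.344]
0.345 43 [ 0.453 -0.138  0.345] [ 0.475 -0.105  0.36 ]
0.36 39 [ 0.452 -0.139  0.36 ] [ 0.471 -0.106  0.374]
0.375 267 [ 0.453 -0.138  0.375] [ 0.486 -0.106  0.385]
```

View pics/s3.png

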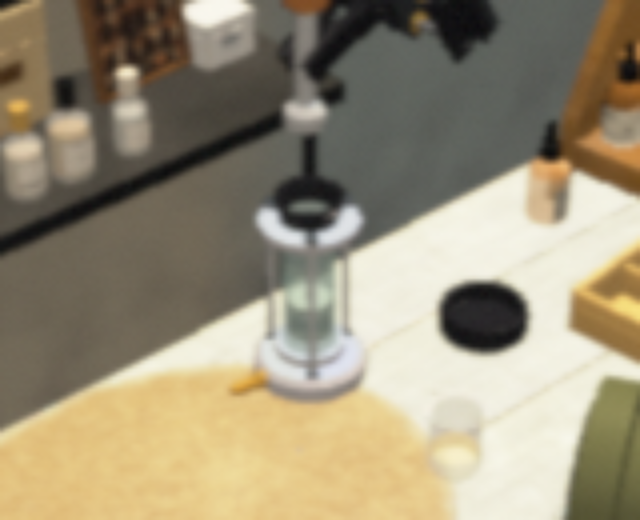

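Scene crop: the rod hangs upright above the collar, foot at about (305,115) in the crop and collar at (310,205). Shift it about 5 mm in -y, then descend.

```bash
python3 -m creep '[[[255,-0.0025,-0.0005,-0.0043,0,0,0],[255,-0.011,-0.0005,0.0007,0,0,0],[255,-0.02,-0.0005,0.0057,0,0,0],[255,-0.029,-0.0005,0.011,0,0,0],[255,-0.037,-0.0005,0.0157,0,0,0],[255,-0.046,-0.0005,0.0207,0,0,0],[255,-0.054,-0.0005,0.0257,0,0,0],[255,-0.054,-0.0005,0.0257,0,0,0]]]'
python3 - <<'E'
from h import *
from cell import *
s=state();print(np.round(s['joints'],2))
for n in('scene','top'):
    f=grab_frame(n)
    P=pts(f);r=P[...,2]; 
    for lo,hi in((.172,.19),(.27,.325)):
        k=(abs(P[...,0]-.47)<.025)&(abs(P[...,1]+.125)<.022)&(r>lo)&(r<hi);print(n,k.sum(),np.round(P[k].min(0),3),np.round(P[k].max(0),3))
E
```

```text
t: 10.35
eef_pos: [0.4689, -0.1199, 0.221]
ee_rot: [[-0.046, 0.996, -0.078], [0.497, 0.091, 0.863], [0.866, 0.001, -0.499]]
ft_force: [-0.0, 0.6, -3.0]
width: 0.176
finger_force: 30.0
[ 1.02  0.53 -0.44  1.6  -0.57  1.76  0.74]
scene 64 [ 0.449 -0.146  0.173] [ 0.481 -0.109  0.19 ]
scene 217 [ 0.451 -0.147  0.273] [ 0.488 -0.109  0.325]
top 60 [ 0.455 -0.138  0.172] [ 0.491 -0.108  0.189]
top 328 [ 0.452 -0.144  0.273] [ 0.487 -0.11   0.324]
```

```bash
python3 -m creep '[[[255,-0.006,0.001,0.002,0,0,0],[255,-0.01,0.001,0.005,0,0,0],[255,-0.014,0.001,0.0075,0,0,0],[255,-0.018,0.001,0.01,0,0,0],[255,-0.022,0.001,0.0125,0,0,0],[255,-0.026,0.001,0.015,0,0,0],[255,-0.026,0.001,0.015,0,0,0],[255,-0.026,0.001,0.015,0,0,0]]]'
```

```text
t: 11.12
eef_pos: [0.4707, -0.1202, 0.1932]
ee_rot: [[-0.048, 0.996, -0.077], [0.498, 0.091, 0.862], [0.866, 0.003, -0.501]]
ft_force: [0.1, 0.4, -1.6]
width: 0.174
finger_force: 30.0
```

```bash
python3 -m creep '[[[255,-0.0015,0,0.0008,0,0,0],[255,-0.003,0,0.0017,0,0,0],[255,-0.0045,0,0.0025,0,0,0],[255,-0.006,0,0.0033,0,0,0],[255,-0.007,0,0.004,0,0,0],[255,-0.007,0,0.004,0,0,0],[255,-0.007,0,0.004,0,0,0],[255,-0.007,0,0.004,0,0,0]]]'
python3 -m creep '[[[255,-0.001,0,0.0005,0,0,0],[255,-0.002,0,0.001,0,0,0],[255,-0.002,0,0.001,0,0,0],[255,-0.002,0,0.001,0,0,0],[255,-0.002,0,0.001,0,0,0],[255,-0.002,0,0.001,0,0,0],[255,-0.002,0,0.001,0,0,0],[255,-0.002,0,0.001,0,0,0]]]'
```

```text
t: 11.78
eef_pos: [0.4709, -0.1203, 0.1853]
ee_rot: [[-0.049, 0.996, -0.077], [0.499, 0.091, 0.862], [0.865, 0.004, -0.501]]
ft_force: [-0.4, 0.5, -1.8]
width: 0.171
finger_force: 30.0
t: 12.45
eef_pos: [0.471, -0.1203, 0.1832]
ee_rot: [[-0.049, 0.996, -0.077], [0.499, 0.091, 0.862], [0.865, 0.004, -0.501]]
ft_force: [-0.8, 0.8, 1.9]
width: 0.176
finger_force: 30.0
```

```bash
python3 -m creep '[[[120,0,0,0,0,0,0],[80,0,0,0,0,0,0],[60,0,0,0,0,0,0],[60,0,0,0,0,0,0],[60,0,0,0,0,0,0],[60,0,0,0,0,0,0],[60,0,0,0,0,0,0],[60,0,0,0,0,0,0]]]'
python3 -m creep '[[[60,0,0,-0.01,0,0,0],[60,0,0,-0.03,0,0,0],[60,0,0,-0.055,0,0,0],[40,0,0,-0.08,0,0,0],[0,0,0,-0.105,0,0,0],[0,0,0,-0.13,0,0,0],[0,0,0,-0.145,0,0,0],[0,0,0,-0.15,0,0,0]]]'
python3 - <<'E'
from h import *
from cell import *
s=state();print(np.round(s['joints'],2))
for n in('scene','top'):
    f=grab_frame(n);np.savez(n+'4.npz',**f)
    P=pts(f);r=P[...,2]; 
    for a in np.arange(.18,.3,.015):
        k=(abs(P[...,0]-.47)<.04)&(abs(P[...,1]+.125)<.045)&(r>a)&(r<a+.015)
        if k.any():print(n,round(a,3),k.sum(),np.round(P[k].min(0),3),np.round(P[k].max(0),3))
E
```

```text
t: 13.12
eef_pos: [0.4709, -0.1204, 0.183]
ee_rot: [[-0.048, 0.996, -0.077], [0.499, 0.091, 0.862], [0.865, 0.004, -0.501]]
ft_force: [0.3, 0.5, -0.7]
width: 0.693
finger_force: 0.0
t: 13.78
eef_pos: [0.4825, -0.253, 0.2591]
ee_rot: [[-0.048, 0.996, -0.073], [0.501, 0.087, 0.861], [0.864, 0.005, -0.503]]
ft_force: [-0.8, -0.4, -0.3]
width: 0.983
finger_force: 0.0
[ 1.05  0.68 -0.39  1.26 -0.51  1.98  0.72]
scene 0.18 24 [ 0.462 -0.133  0.181] [ 0.482 -0.119  0.194]
scene 0.195 27 [ 0.463 -0.132  0.196] [ 0.478 -0.117  0.21 ]
scene 0.21 25 [ 0.461 -0.132  0.212] [ 0.479 -0.117  0.224]
scene 0.225 25 [ 0.457 -0.144  0.225] [ 0.48  -0.109  0.24 ]
scene 0.24 51 [ 0.454 -0.141  0.241] [ 0.482 -0.106  0.255]
scene 0.255 55 [ 0.455 -0.144  0.256] [ 0.48  -0.108  0.27 ]
scene 0.27 82 [ 0.451 -0.143  0.271] [ 0.49  -0.108  0.285]
scene 0.285 14 [ 0.453 -0.136  0.285] [ 0.483 -0.111  0.287]
top 0.18 9 [ 0.465 -0.129  0.183] [ 0.468 -0.12   0.194]
top 0.195 1 [ 0.464 -0.124  0.197] [ 0.464 -0.124  0.197]
top 0.225 15 [ 0.455 -0.136  0.233] [ 0.472 -0.109  0.239]
top 0.24 27 [ 0.454 -0.142  0.24 ] [ 0.474 -0.109  0.255]
top 0.255 28 [ 0.455 -0.141  0.255] [ 0.476 -0.108  0.269]
top 0.27 227 [ 0.455 -0.142  0.27 ] [ 0.488 -0.11   0.285]
top 0.285 2 [ 0.47  -0.122  0.285] [ 0.486 -0.122  0.286]
```

Run:
```python
from h import *
from cell import *
s=state();p,R=s['eef_pos'],s['ee_rot']
R1=frame(0,65);rel(p,R,[.47,-.25,.36],frame(5,85));rel([.47,-.25,.36],frame(5,85),[.471,-.126,.325],R1)
```

```text
shift [ 0.089  -0.0119 -0.0494] rot [-0.0948 -0.9556  0.1571]
shift [ 0.1201 -0.0098  0.0456] rot [-0.0152 -0.0864  0.3488]
```

```bash
python3 -m creep '[[[0,0.015,-0.002,-0.008,-0.01,-0.12,0.02],[0,0.03,-0.004,-0.016,-0.024,-0.24,0.04],[0,0.045,-0.006,-0.025,-0.036,-0.36,0.06],[0,0.06,-0.008,-0.033,-0.048,-0.48,0.08],[0,0.075,-0.01,-0.042,-0.06,-0.6,0.1],[0,0.089,-0.012,-0.049,-0.072,-0.72,0.12],[0,0.089,-0.012,-0.049,-0.084,-0.84,0.14],[0,0.089,-0.012,-0.049,-0.0948,-0.9556,0.1571]]]'
python3 - <<'E'
from h import *
from cell import *
s=state();p,R=s['eef_pos'],s['ee_rot'];print(np.round(s['joints'],2))
rel(p,R,[.471,-.126,.335],frame(0,65))
E
```

```text
t: 14.55
eef_pos: [0.4701, -0.2476, 0.3618]
ee_rot: [[0.084, 0.996, 0.01], [0.993, -0.085, 0.08], [0.08, 0.004, -0.997]]
ft_force: [1.5, 0.7, -0.6]
width: 0.999
finger_force: 0.0
[ 0.86  0.08 -0.4   1.47 -0.05  1.62  0.38]
shift [ 0.1187 -0.0096  0.0364] rot [-0.0106 -0.0801  0.3513]
```

```bash
python3 -m creep '[[[0,0.015,-0.001,0.002,0,-0.02,0.06],[0,0.035,-0.003,0.006,-0.002,-0.04,0.12],[0,0.055,-0.005,0.012,-0.004,-0.05,0.18],[0,0.075,-0.006,0.018,-0.006,-0.06,0.24],[0,0.095,-0.008,0.026,-0.008,-0.07,0.3],[0,0.11,-0.009,0.033,-0.01,-0.08,0.35],[0,0.1187,-0.0096,0.0364,-0.0106,-0.08,0.3513],[0,0.1187,-0.0096,0.0364,-0.0106,-0.08,0.3513]]]'
python3 - <<'E'
from h import *
from cell import *
s=state();p,R=s['eef_pos'],s['ee_rot'];print(np.round(s['joints'],2))
rel(p,R,[.471,-.126,.242],frame(0,65))
f=grab_frame('wrist');np.savez('w5.npz',**f)
P=pts(f);r=P[...,2];k=(abs(P[...,0]-.47)<.04)&(abs(P[...,1]+.125)<.04)&(r>.275)&(r<.295);print(k.sum(),P[k].min(0),P[k].max(0))
cv2.imwrite('pics/w5.png',f['img'])
E
```

```text
t: 15.22
eef_pos: [0.4702, -0.1235, 0.333]
ee_rot: [[0.417, 0.909, -0.005], [0.909, -0.417, 0.009], [0.006, -0.008, -1.0]]
ft_force: [0.6, -0.7, 0.9]
width: 1.005
finger_force: 0.0
[ 0.74 -0.04 -0.51  1.64 -0.03  1.55 -0.2 ]
shift [-0.0025  0.0026  0.091 ] rot [-0.0083 -0.0058  0.0059]
1450 [ 0.45442086 -0.14484731  0.27508656] [ 0.4889533  -0.110165    0.28353436]
```

View pics/w5.png

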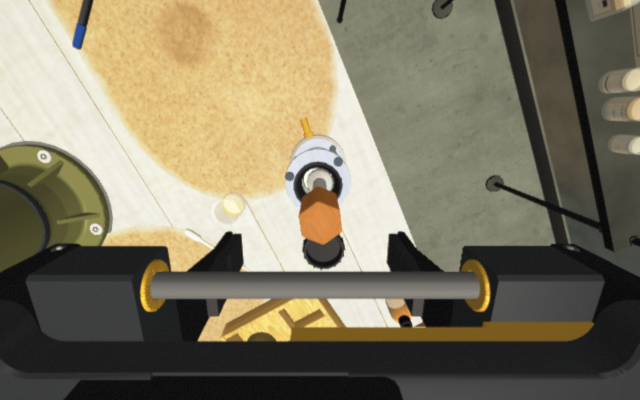

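The handle hexagon is centred near (320,215), with flats facing left and right towards the fingers. Descend and grip.

```bash
python3 -m creep '[[[0,-0.003,0.003,0.01,-0.008,-0.006,0.006],[0,-0.003,0.003,0.025,-0.008,-0.006,0.006],[0,-0.003,0.003,0.04,-0.008,-0.006,0.006],[0,-0.003,0.003,0.055,-0.008,-0.006,0.006],[0,-0.003,0.003,0.07,-0.008,-0.006,0.006],[0,-0.003,0.003,0.082,-0.008,-0.006,0.006],[80,-0.003,0.003,0.091,-0.008,-0.006,0.006],[120,-0.003,0.003,0.091,-0.008,-0.006,0.006]]]'
python3 -m creep '[[[160,0,0,0,0,0,0],[255,0,0,0,0,0,0],[255,0,0,0,0,0,0],[255,0,0,0,0,0,0],[255,0,0,0,0,0,0],[255,0,0,0,0,0,0],[255,0,0,0,0,0,0],[255,0,0,0,0,0,0]]]'
```

```text
t: 15.93
eef_pos: [0.4707, -0.1307, 0.2409]
ee_rot: [[0.429, 0.903, -0.002], [0.903, -0.429, 0.001], [-0.0, -0.002, -1.0]]
ft_force: [-0.7, -1.0, -0.1]
width: 0.919
finger_force: 0.0
t: 16.6
eef_pos: [0.4718, -0.13, 0.2431]
ee_rot: [[0.429, 0.903, 0.001], [0.903, -0.429, -0.001], [-0.0, 0.001, -1.0]]
ft_force: [0.1, 0.5, 0.3]
width: 0.379
finger_force: 30.0
```

```bash
python3 -m creep '[[[255,0,0,0.003,0,0,0],[255,0,0,0.007,0,0,0],[255,0,0,0.011,0,0,0],[255,0,0,0.015,0,0,0],[255,0,0,0.019,0,0,0],[255,0,0,0.023,0,0,0],[255,0,0,0.026,0,0,0],[255,0,0,0.026,0,0,0]]]'
python3 -m creep '[[[255,0,0,0.0015,0,0,0],[255,0,0,0.003,0,0,0],[255,0,0,0.0045,0,0,0],[255,0,0,0.006,0,0,0],[255,0,0,0.007,0,0,0],[255,0,0,0.008,0,0,0],[255,0,0,0.008,0,0,0],[255,0,0,0.008,0,0,0]]]'
```

```text
t: 17.27
eef_pos: [0.4717, -0.1301, 0.2162]
ee_rot: [[0.429, 0.903, 0.001], [0.903, -0.429, -0.0], [-0.0, 0.001, -1.0]]
ft_force: [-0.1, 0.0, -1.1]
width: 0.38
finger_force: 30.0
t: 17.93
eef_pos: [0.472, -0.1301, 0.2094]
ee_rot: [[0.429, 0.903, 0.002], [0.903, -0.429, -0.001], [-0.0, 0.002, -1.0]]
ft_force: [-1.4, 0.3, 5.4]
width: 0.379
finger_force: 30.0
```

```bash
python3 -m creep '[[[255,0,0,0.001,0,0,0],[255,0,0,0.0015,0,0,0],[255,0,0,0.002,0,0,0],[255,0,0,0.0025,0,0,0],[255,0,0,0.003,0,0,0],[255,0,0,0.0035,0,0,0],[255,0,0,0.004,0,0,0],[255,0,0,0.004,0,0,0]]]'
python3 -m creep '[[[255,0,0,0.0005,0,0,0],[255,0,0,0.001,0,0,0],[255,0,0,0.001,0,0,0],[255,0,0,0.0015,0,0,0],[255,0,0,0.0015,0,0,0],[255,0,0,0.002,0,0,0],[255,0,0,0.002,0,0,0],[255,0,0,0.002,0,0,0]]]'
```

```text
t: 18.6
eef_pos: [0.4729, -0.1298, 0.2087]
ee_rot: [[0.429, 0.904, 0.004], [0.904, -0.429, -0.002], [0.0, 0.004, -1.0]]
ft_force: [-5.5, 2.7, 20.8]
width: 0.378
finger_force: 30.1
t: 19.27
eef_pos: [0.4736, -0.1299, 0.2085]
ee_rot: [[0.428, 0.904, 0.006], [0.904, -0.428, -0.003], [-0.0, 0.006, -1.0]]
ft_force: [-6.8, 2.6, 29.6]
width: 0.383
finger_force: 30.2
```

Run:
```python
from h import *
from cell import *
for n in('scene','top'):
    f=grab_frame(n);np.savez(n+'6.npz',**f)
    P=pts(f);r=P[...,2];hsv=cv2.cvtColor(f['img'],cv2.COLOR_BGR2HSV)
    k=(abs(P[...,0]-.47)<.04)&(abs(P[...,1]+.125)<.04)&(r>.15)&(r<.3)&(hsv[...,0]<18)&(hsv[...,1]>140)
    print(n,k.sum(),P[k].min(0),P[k].max(0)) if k.any() else print(n,0)
a,b=[cv2.resize(np.load(g)['img'][150:240,305:375],None,fx=5.5,fy=5.5,interpolation=cv2.INTER_CUBIC) for g in('scene0.npz','scene6.npz')]
cv2.imwrite('pics/s6.png',np.hstack([a,b]))
```

```text
scene 39 [ 0.45563303 -0.11878223  0.20522747] [ 0.48006444 -0.10577422  0.24499892]
top 0
```

View pics/s6.png

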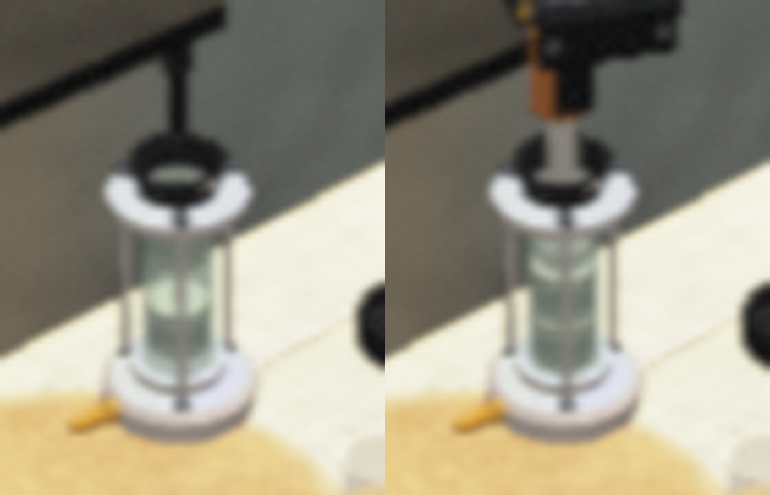

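The right half shows the cartridges closed up, sitting low in the tube, with the rod shaft down inside the collar. The force rose to 30 N with no further travel, so the stack is home. Lift out now.

```bash
python3 -m creep '[[[255,0,0,-0.006,0,0,0],[255,0,0,-0.016,0,0,0],[255,0,0,-0.03,0,0,0],[255,0,0,-0.05,0,0,0],[255,0,0,-0.075,0,0,0],[255,0,0,-0.1,0,0,0],[255,0,0,-0.125,0,0,0],[255,0,0,-0.138,0,0,0]]]'
python3 - <<'E'
from h import *
from cell import *
s=state();p,R=s['eef_pos'],s['ee_rot'];print(np.round(s['joints'],2))
rel(p,R,[.46,.188,.335],frame(0,100))
E
```

```text
t: 20.03
eef_pos: [0.4722, -0.1304, 0.3431]
ee_rot: [[0.429, 0.903, 0.003], [0.903, -0.429, -0.002], [-0.0, 0.004, -1.0]]
ft_force: [1.1, 0.4, -2.1]
width: 0.379
finger_force: 30.0
[ 0.74 -0.04 -0.51  1.62 -0.02  1.56 -0.21]
shift [ 0.2824 -0.1477  0.0076] rot [ 0.0035  0.0012 -0.618 ]
```

```bash
python3 -m creep '[[[255,0.02,-0.01,0,0,0,-0.04],[255,0.055,-0.03,0,0,0,-0.12],[255,0.092,-0.05,0,0,0,-0.21],[255,0.13,-0.07,0,0,0,-0.3],[255,0.168,-0.09,0,0,0,-0.39],[255,0.205,-0.11,0,0,0,-0.48],[255,0.24,-0.127,0,0,0,-0.56],[255,0.265,-0.14,0,0,0,-0.6]]]'
python3 -m creep '[[[255,0,0,0.01,0,0,0],[255,0,0,0.03,0,0,0],[255,0,0,0.055,0,0,0],[255,0,0,0.085,0,0,0],[255,0,0,0.115,0,0,0],[255,0,0,0.145,0,0,0],[255,0,0,0.17,0,0,0],[255,0,0,0.185,0,0,0]]]'
python3 -m creep '[[[255,0,0,0.003,0,0,0],[255,0,0,0.006,0,0,0],[255,0,0,0.01,0,0,0],[255,0,0,0.013,0,0,0],[255,0,0,0.015,0,0,0],[255,0,0,0.015,0,0,0],[255,0,0,0.015,0,0,0],[255,0,0,0.015,0,0,0]]]'
python3 - <<'E'
from h import *
from cell import *
for n in('scene','top'):
    f=grab_frame(n);np.savez(n+'7.npz',**f)
    P=pts(f);r=P[...,2];
    for a in np.arange(.008,.08,.012):
        k=(abs(P[...,0]-.465)<.03)&(abs(P[...,1]-.175)<.03)&(r>a)&(r<a+.012)
        print(n,round(a,3),k.sum(),np.round(P[k].min(0),3),np.round(P[k].max(0),3)) if k.any() else 0
E
```

```text
t: 20.7
eef_pos: [0.4571, 0.1741, 0.34]
ee_rot: [[-0.164, 0.986, 0.0], [0.986, 0.164, 0.0], [0.0, 0.001, -1.0]]
ft_force: [0.1, 0.1, -1.8]
width: 0.379
finger_force: 30.0
t: 21.37
eef_pos: [0.4565, 0.1681, 0.1516]
ee_rot: [[-0.156, 0.988, -0.004], [0.988, 0.156, -0.002], [-0.001, -0.005, -1.0]]
ft_force: [-0.5, -0.4, -2.0]
width: 0.376
finger_force: 30.0
t: 22.03
eef_pos: [0.4594, 0.1694, 0.1411]
ee_rot: [[-0.156, 0.988, 0.002], [0.988, 0.156, -0.001], [-0.001, 0.002, -1.0]]
ft_force: [0.5, -0.5, -2.2]
width: 0.384
finger_force: 30.0
scene 0.008 1 [0.489 0.195 0.008] [0.489 0.195 0.008]
scene 0.02 1 [0.452 0.183 0.031] [0.452 0.183 0.031]
scene 0.032 31 [0.443 0.163 0.032] [0.462 0.189 0.044]
scene 0.044 49 [0.442 0.159 0.044] [0.468 0.19  0.055]
scene 0.056 19 [0.448 0.166 0.056] [0.463 0.181 0.068]
scene 0.068 19 [0.451 0.169 0.068] [0.461 0.181 0.08 ]
scene 0.08 15 [0.45  0.167 0.082] [0.463 0.181 0.092]
top 0.02 2 [0.447 0.162 0.029] [0.45  0.165 0.03 ]
top 0.032 13 [0.445 0.158 0.032] [0.468 0.165 0.043]
top 0.044 4 [0.45  0.159 0.044] [0.465 0.162 0.045]
```

```bash
python3 -m creep '[[[255,0,0,0.004,0,0,0],[255,0,0,0.009,0,0,0],[255,0,0,0.014,0,0,0],[255,0,0,0.018,0,0,0],[255,0,0,0.022,0,0,0],[255,0,0,0.025,0,0,0],[255,0,0,0.025,0,0,0],[255,0,0,0.025,0,0,0]]]'
python3 -m creep '[[[255,0,0,0.0005,0,0,0],[255,0,0,0.001,0,0,0],[255,0,0,0.0015,0,0,0],[255,0,0,0.002,0,0,0],[255,0,0,0.0025,0,0,0],[255,0,0,0.003,0,0,0],[255,0,0,0.003,0,0,0],[255,0,0,0.003,0,0,0]]]'
```

```text
t: 22.8
eef_pos: [0.459, 0.1693, 0.1155]
ee_rot: [[-0.156, 0.988, 0.001], [0.988, 0.156, -0.001], [-0.001, 0.001, -1.0]]
ft_force: [-0.2, 0.3, -2.5]
width: 0.379
finger_force: 30.0
t: 23.47
eef_pos: [0.4591, 0.1692, 0.1127]
ee_rot: [[-0.156, 0.988, 0.001], [0.988, 0.156, -0.001], [-0.001, 0.001, -1.0]]
ft_force: [0.4, -0.7, -2.0]
width: 0.383
finger_force: 30.0
```

```bash
python3 -m creep '[[[255,0,0,0.0005,0,0,0],[255,0,0,0.001,0,0,0],[255,0,0,0.0015,0,0,0],[255,0,0,0.002,0,0,0],[255,0,0,0.002,0,0,0],[255,0,0,0.002,0,0,0],[255,0,0,0.002,0,0,0],[255,0,0,0.002,0,0,0]]]'
python3 -m creep '[[[255,0,0,0.0005,0,0,0],[255,0,0,0.001,0,0,0],[255,0,0,0.001,0,0,0],[255,0,0,0.001,0,0,0],[255,0,0,0.001,0,0,0],[255,0,0,0.001,0,0,0],[255,0,0,0.001,0,0,0],[255,0,0,0.001,0,0,0]]]'
```

```text
t: 24.13
eef_pos: [0.4592, 0.1693, 0.1109]
ee_rot: [[-0.156, 0.988, 0.001], [0.988, 0.156, -0.001], [-0.001, 0.001, -1.0]]
ft_force: [-1.2, -0.1, 1.3]
width: 0.38
finger_force: 30.0
t: 24.8
eef_pos: [0.4595, 0.1697, 0.1108]
ee_rot: [[-0.156, 0.988, 0.002], [0.988, 0.156, -0.001], [-0.001, 0.002, -1.0]]
ft_force: [-2.5, 0.3, 7.4]
width: 0.38
finger_force: 30.0
```

Contact with the bench at TCP z 0.1109, which also confirms the foot was at 0.098 when pressed home. Open and retreat straight up.

```bash
python3 -m creep '[[[140,0,0,-0.001,0,0,0],[110,0,0,-0.001,0,0,0],[60,0,0,-0.001,0,0,0],[30,0,0,-0.001,0,0,0],[0,0,0,-0.001,0,0,0],[0,0,0,-0.001,0,0,0],[0,0,0,-0.001,0,0,0],[0,0,0,-0.001,0,0,0]]]'
python3 -m creep '[[[0,0,0,-0.005,0,0,0],[0,0,0,-0.015,0,0,0],[0,0,0,-0.035,0,0,0],[0,0,0,-0.06,0,0,0],[0,0,0,-0.09,0,0,0],[0,0,0,-0.12,0,0,0],[0,0,0,-0.145,0,0,0],[0,0,0,-0.16,0,0,0]]]'
python3 - <<'E'
from h import *
from cell import *
f=grab_frame('scene');cv2.imwrite('pics/s8.png',f['img']);P=pts(f);r=P[...,2]
for a in np.arange(.01,.17,.02):
    k=(abs(P[...,0]-.46)<.04)&(abs(P[...,1]-.172)<.04)&(r>a)&(r<a+.02)
    if k.any():print(round(a,3),k.sum(),np.round(P[k].min(0),3),np.round(P[k].max(0),3))
E
```

```text
t: 25.47
eef_pos: [0.4591, 0.1692, 0.1106]
ee_rot: [[-0.156, 0.988, 0.001], [0.988, 0.156, -0.001], [-0.001, 0.001, -1.0]]
ft_force: [0.2, -0.4, 0.6]
width: 0.897
finger_force: 0.0
t: 26.13
eef_pos: [0.46, 0.1702, 0.2749]
ee_rot: [[-0.157, 0.988, 0.006], [0.988, 0.157, -0.0], [-0.001, 0.006, -1.0]]
ft_force: [-0.2, -0.1, -0.5]
width: 0.999
finger_force: 0.0
0.01 72 [0.44  0.157 0.01 ] [0.474 0.188 0.029]
0.03 31 [0.451 0.166 0.03 ] [0.463 0.182 0.049]
0.05 26 [0.45  0.167 0.051] [0.463 0.181 0.07 ]
0.07 31 [0.449 0.166 0.071] [0.464 0.181 0.088]
0.09 36 [0.442 0.158 0.09 ] [0.469 0.188 0.11 ]
0.11 68 [0.441 0.16  0.111] [0.47 0.19 0.13]
0.13 83 [0.441 0.155 0.13 ] [0.476 0.19  0.15 ]
0.15 67 [0.439 0.158 0.15 ] [0.476 0.19  0.155]
```

View pics/s8.png

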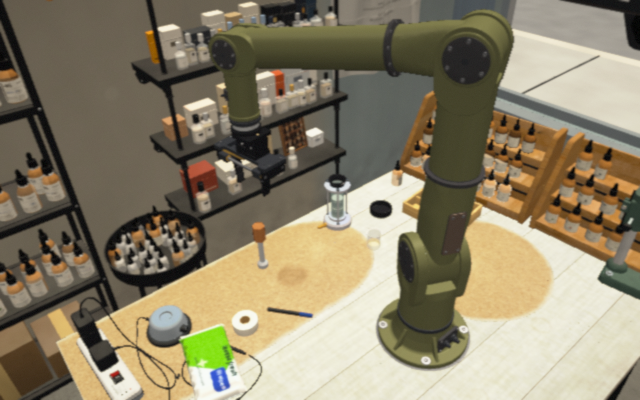

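The rod stands upright on the bench (handle about (259,232), foot (263,265)). The cap and bottle are where they were, and the gripper is clear.

```bash
python3 -c "
from cell import *
print(hand_in())"
```

```text
the job is handed in; nothing more can be done
None
```

The job is handed in at about 26 s of the 58 s allowed: both cartridges are pressed down to a firm stop (about 30 N), the rod stands on its foot on the bench clear of the tube, and in the last picture the cap and bottle are where they started.

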